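# Wind down the loose wing nut of a kitchen press

### The arm

A 6-joint arm with a two-finger parallel gripper is mounted at the origin on a cart in front of the work surface, level with it; the furniture and walls round the work are solid. World frame = base frame: x ahead of the robot, y to its left, z up, the work surface at z = 0. Lengths are in mm, angles in degrees, forces in N, time in s.
With the tool pointing down it reaches from about 275 to 750 mm from the base axis. Payload 10.2 kg.
Tool frame: the origin (TCP) lies midway between the tips of the shut fingers; the grasp point (between the pads) lies ctrl.hold_point_z behind it (ctrl.hold_point_z is the distance from the TCP to the grasp point, in mm); z points along the fingers, y is the line along which they close (so a half turn about z gives the same grasp; the last joint's range is limited). The gripper opens to 85 mm and grips with 20 to 120 N. Pads are 22 mm wide; open, the fingers measure 114 mm over their backs; the gripper's body (76 mm by 85 mm) begins 54 mm behind the grasp point. The pads swing forward as they close: fully open they stand 13 mm farther back than shut.
Start: joints at [60.195, 17.928, 85.812, -0, 76.261, -12.8], TCP at [153.555, 502.048, 193.394] pointing down, gripper open.
Joint ranges: [-168.41, 168.41], [-55.51, 124.54], [10.69, 146.95], [-70.63, 250.63], [1, 178], [-165.06, 165.06]. Speed limits (degrees/s): [136.94, 136.94, 172.46, 180, 180, 180].

### API

Orientations are given as [roll, pitch, yaw] about the fixed x, y, z axes, in that order (R = Rz(yaw) Ry(pitch) Rx(roll)).
In Python, from plant import ctrl gives the robot as it stands.
- The arm moves only by the tool jog_arm, never from a script. Its argument "commands" is one flat list of numbers, 7 for each row, row after row: the shift along the tool's x, y, z in m, then the turn, a rotation vector about the tool's x, y, z in degrees, then the closure in counts, from 0 (fully open) to 255 (shut). A call has 1 to 20 rows; each row is the pose to reach, as a shift and turn from the pose commanded when the call began, along the tool's axes at that moment; what a row does not reach only later rows make up. A row lasts 1/12 s, in which the tool goes at most 41.7 mm and 7.16 degrees, less where a joint would pass 70% of its speed; a pose out of reach is approached as far as the arm can. A call with a gripper value outside its range is refused whole. The fingers move at their own pace and stop on an object; "newtons" is the grip in N (left out, the last holds). Time passes only in rows, so rows that repeat a pose let the fingers close. It gives the time, the measured TCP pose, the force and the opening at its end, in the units of the state.
- ctrl.read_state(): the state, without advancing time (a new reading comes with each control period).
- ctrl.capture(name): name is "scene" or "top"; returns a dict with "pixels" (420x560x3 uint8, red, green, blue), "z_map" (420x560 float32, mm along the optical axis (not along the pixel's ray), 0 where there is no reading), "intrinsics" (3x3 intrinsics, pixels), "dist" ([k1, k2, p1, p2, k3] as OpenCV has them; the pictures are not rectified), "origin" and "orientation" of the camera in the world. Camera axes: x right, y down, z forward; pixel columns grow to the right and rows downward; lengths in mm; the calibration is good to about 2 mm. A picture is of the moment at which its call begins.
- ctrl.sign_off(): hands the job in, once; it reports no verdict.
The state is a dict: "clock": time; "joint_positions": joint angles; "joint_vel": joint speeds; "joint_torque": joint torques, N m; "ee_pos": TCP position; "orientation": TCP orientation; "ft_force": force on the tool from outside, world axes, zero at the start; "torque": the same for the moment, N m; "opening": opening from 0.0 (shut) to 1.0 (fully open).
Only numpy, scipy, OpenCV 4.12 (cv2) and the standard library are available. Lean on these libraries where they do the work, as an engineer would, in place of code of your own. Each camera call takes 0.05 s, during which the arm holds its last target. There are 200 camera calls.

### The job

One of the two wing nuts on the wooden kitchen press still stands high on its threaded rod. Stroke its wings round clockwise with a fingertip, again and again, until the nut sits fully down on the press. Only push: do not pinch the nut or push hard, do not shift or lift the press, and leave the other wing nut and the things standing around as they are.

Things in the scene. Friction and masses are not known exactly. Their poses are not given: they have to be found in the camera images.
- press: Empty kitchen press, 3 kg, loose on rubber feet: wooden base 96 x 180 mm, steel box, wooden top board 84 x 168 mm with washers, 60 mm high, all fixed together. Two upright 8 mm rods, tops at 114 mm, each with a wing nut. Origin: centre of the underside; z up, y along the long side, loose nut at y = +65 mm, tight nut at y = -65 mm. May stand turned any way round. Slides at 12 N or more.
- nut_loose_mid (a point): Raised steel wing nut: point on its rod's axis at mid-height of the wings, 17 mm above its underside, 77 mm above the worktop when down. z up; x along one wing, -x along the other (alike), turning with the nut. Wings 6 mm thick, reach 32 mm from the axis, stand 9 mm above and below this point; boss 11 mm in radius at the foot, 8 mm at its top, 3 mm below this point.
- nut_loose (a joint): Turn of the raised wing nut, rad: 0 when fully down on its washer (hard stop), positive when unscrewed (counterclockwise from above), so it is the angle still to be turned clockwise. Starts at 5 to 8.5. A full turn lowers the nut by 14 mm. It turns easily (0.03 N m: 1 to 2 N on a wing) and stays where it is left.
- nut_tight_mid (a point): The other wing nut, of the same shape, fully down and tight: point on its axis at mid-height of its wings, 77 mm above the worktop; x along one wing. Leave it alone.
- nut_tight (a joint): Turn of the tight wing nut in rad, counted in the same way; 0 = fully down. It must stay there.
- espresso_cup: Bystander: green espresso cup, 64 x 88 x 49 mm, loose. Origin in the middle of its underside.
- tuna_tin: Bystander: flat round tin, 86 mm in diameter, 40 mm high, loose. Origin in the middle of its underside.
- salt_shaker: Bystander: salt shaker, 44 mm in diameter, 90 mm high, loose. Origin in the middle of its underside.
- coffee_machine_front (a point): Point on the worktop just in front of the middle of the fixed coffee machine's drip tray. The machine stands beyond it (greater x), about 0.25 m wide and at most 0.35 m high, to the left of and behind the press; come to the press from the robot's side, clear of the machine.

How it is judged:
By the outcome, as a careful person would: the job done as asked, in the order asked, and still so for the second after the job is handed in, with the robot touching nothing.
It also fails if it takes over 64 s, if anything falls off the work surface, if the arm or the gripper's body presses on something with over 40 N, if the wrist force passes 120 N, or if a joint passes its speed limit or range.

## Working session

There is one attempt and no reset: what is moved stays moved. The work goes in short steps, Python scripts to look and compute and a tool call to move; the robot and the scene stay as the last step left them, time stands still between calls to the robot, and variables do not carry over. Pictures are saved under pics/ and viewed, on a budget of 10 in all, crops included, one or two more only if the job needs it, and the job is handed in when it is done.

Besides the shell and the picture viewer there is one more tool, called by a JSON object that holds its "op" and its "data", one argument or row to a line. jog_arm: Moves the arm, as the interface text tells. Its arguments: {"type":"object","properties":{"commands":{"type":"array"},"newtons":{"type":"number"}},"required":["commands"]}

```bash
ls; mkdir -p pics; cat > h.py <<'E'
import numpy as np, cv2
from plant import ctrl
def cap(n,name=None):
    c=ctrl.capture(n)
    if name: cv2.imwrite(f'pics/{name}.png',c['pixels'][:,:,::-1])
    return c
def Rcam(c):
    o=np.array(c['orientation'],float)
    if o.shape==(3,3): return o
    from scipy.spatial.transform import Rotation as R
    return R.from_euler('xyz',o,degrees=True).as_matrix()
def cloud(c):
    K=np.array(c['intrinsics']);h,w=c['z_map'].shape
    u,v=np.meshgrid(np.arange(w),np.arange(h))
    p=cv2.undistortPoints(np.stack([u,v],-1).reshape(-1,1,2).astype(np.float64),K,np.array(c['dist'],float)).reshape(h,w,2)
    z=c['z_map'].astype(float)
    P=np.stack([p[...,0]*z,p[...,1]*z,z],-1)
    W=P@Rcam(c).T+np.array(c['origin']); W[z==0]=np.nan
    return W
E
python3 - <<'E'
from h import *
for n in ('top','scene'):
    c=cap(n,n+'0'); print(n,c['origin'],c['orientation'],c['intrinsics'])
print(ctrl.read_state(),ctrl.hold_point_z)
E
```

```text
pics
top [ 409.93571724   16.3676305  1275.8006405 ] [-174.46962471   -1.23869322  -89.74108837] [[493.6607434    0.         284.28452449]
 [  0.         493.6607434  204.74246506]
 [  0.           0.           1.        ]]
scene [-234.15116452 -855.72017955  694.31566948] [-117.95765746   -0.85257075  -41.71596686] [[484.83942607   0.         289.87167154]
 [  0.         484.83942607 215.14583033]
 [  0.           0.           1.        ]]
{'clock': 0.1, 'joint_positions': array([ 6.01952497e+01,  1.79555615e+01,  8.58469660e+01,  2.56446760e-04,
        7.62599419e+01, -1.28030228e+01]), 'joint_vel': array([-0.02052491, -0.03968026, -0.11123098,  0.11093404, -0.07634492,
       -0.04422403]), 'joint_torque': array([ 2.90024524e-03, -4.12900472e+01, -2.60148078e+01, -1.44331489e-04,
        3.00700209e-03, -2.81228233e-05]), 'ee_pos': array([153.42160501, 501.82270737, 192.91604111]), 'orientation': array([-1.79939139e+02, -1.40860811e-02,  1.62998204e+02]), 'ft_force': array([-0.1989757 ,  0.33075951,  0.10543434]), 'torque': array([0.01648015, 0.01001168, 0.00215335]), 'opening': 0.9965974072767719} 18.700000000000003
```

View pics/top0.png

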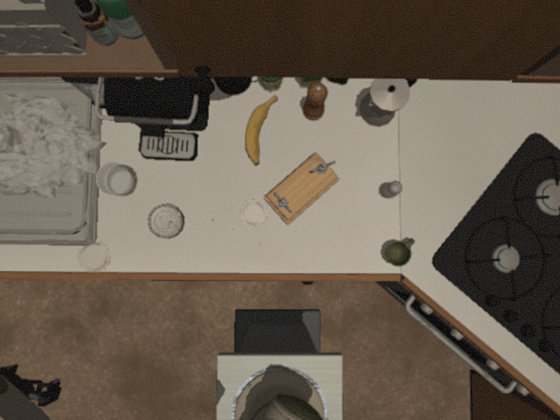

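View pics/scene0.png

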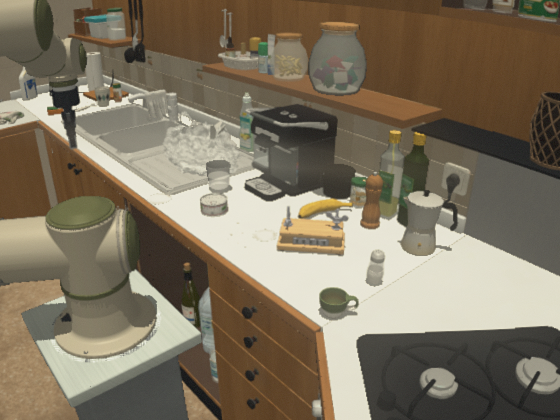

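The top view shows the press at about (301,187), its nuts at about (283,203) and (322,168). In the scene view the left nut, at (288,215), stands higher.

```bash
cat >> h.py <<'E'
def nutpts(cx,cy,r=45,zlo=66):
    out=[]
    for n in ('top','scene'):
        c=cap(n); W=cloud(c); m=(np.hypot(W[...,0]-cx,W[...,1]-cy)<r)&(W[...,2]>zlo)&(W[...,2]<150)
        out.append(W[m])
    return out
E
python3 - <<'E'
from h import *
np.set_printoptions(precision=1,suppress=True)
c=cap('top'); W=cloud(c)
for u,v in [(283,203),(322,168),(301,187),(240,180),(300,240)]: print((u,v),W[v,u])
c2=cap('scene'); W2=cloud(c2)
for nm,V in (('top',W),('scene',W2)):
    x0=W[187,301]
    near=np.hypot(V[...,0]-x0[0],V[...,1]-x0[1])<125
    b=near&(V[...,2]>50)&(V[...,2]<66)
    P=V[b][:,:2].astype(np.float32); print(nm,'board',len(P),cv2.minAreaRect(P), 'z',np.median(V[b][:,2]))
    h=near&(V[...,2]>68)&(V[...,2]<150); H=V[h]; print(H[np.argsort(H[:,0])])
img=c['pixels'][150:225,255:350,::-1]; cv2.imwrite('pics/c1.png',cv2.resize(img,None,fx=8,fy=8,interpolation=cv2.INTER_CUBIC))
img=c2['pixels'][195:260,265:360,::-1]; cv2.imwrite('pics/c2.png',cv2.resize(img,None,fx=8,fy=8,interpolation=cv2.INTER_CUBIC))
E
```

```text
(283, 203) [529.5  -5.7  85.9]
(322, 168) [ 615.4 -100.2   90.5]
(301, 187) [572.5 -50.8  59.3]
(240, 180) [597.4 105.    1.4]
(300, 240) [442.4 -51.6   1.6]
top board 2047 ((576.6715087890625, -53.69469451904297), (84.26182556152344, 168.24143981933594), 41.5737419128418) z 59.053236322179146
[[ 510.1  -22.7   86.3]
 [ 510.8  -25.4   78.1]
 [ 511.2  -20.7   73.7]
 [ 512.6  -25.1   86.2]
 [ 512.7  -22.8   84.6]
 [ 513.   -20.5   80.5]
 [ 514.8  -20.2   87.8]
 [ 515.   -22.7   86.7]
 [ 515.2  -18.    83.5]
 [ 517.5  -17.9   85.4]
 [ 517.5  -22.7   85.3]
 [ 517.5  -20.3   84.8]
 [ 517.6  -15.5   83.3]
 [ 519.8  -20.3   87. ]
 [ 520.2  -13.1   82. ]
 [ 520.3  -18.    81.4]
 [ 520.3  -15.6   81. ]
 [ 522.6  -13.1   82.3]
 [ 522.8  -18.    80.3]
 [ 522.8  -15.6   79.8]
 [ 523.3  -10.8   74.3]
 [ 525.4   -5.9   78.2]
 [ 525.5  -13.2   77.9]
 [ 525.5  -15.6   77.6]
 [ 525.6  -10.8   76.1]
 [ 525.7   -8.4   74.7]
 [ 526.    -3.5   71.4]
 [ 527.9  -13.2   77.9]
 [ 528.1  -10.8   76.1]
 [ 528.1   -8.3   75.9]
 [ 528.2   -1.    73.9]
 [ 528.2   -3.5   73.8]
 [ 528.3   -5.9   73.9]
 [ 528.4    1
[... 9411 characters left out ...]
.7]
 [ 621.4 -121.9  104. ]
 [ 621.5 -126.2   93.9]
 [ 621.7 -122.7   92.3]
 [ 621.7 -119.2   90.9]
 [ 621.9 -104.6   90.8]
 [ 622.  -125.5   96.4]
 [ 622.1 -118.3   96.4]
 [ 622.2 -119.3   84.8]
 [ 622.5 -117.5  101.8]
 [ 622.5 -131.6  101.7]
 [ 622.6 -122.1   88.8]
 [ 622.6 -128.7   94.5]
 [ 622.7 -121.   100.3]
 [ 622.9 -110.7   93. ]
 [ 623.  -124.4   98.6]
 [ 623.4 -120.7   96.9]
 [ 623.4 -124.9   89.6]
 [ 623.6 -114.1   88.1]
 [ 623.7 -120.6   93.8]
 [ 623.8 -124.8   86.5]
 [ 624.1 -126.7  102.1]
 [ 624.2 -123.2  100.6]
 [ 625.2 -126.    98.4]
 [ 626.9 -128.5   92.9]
 [ 627.  -124.8   94.4]
 [ 627.5 -124.9   88.2]
 [ 627.5 -120.1  101.2]
 [ 627.6 -127.1  101.1]
 [ 628.1 -127.3   95. ]]
```

View pics/c1.png

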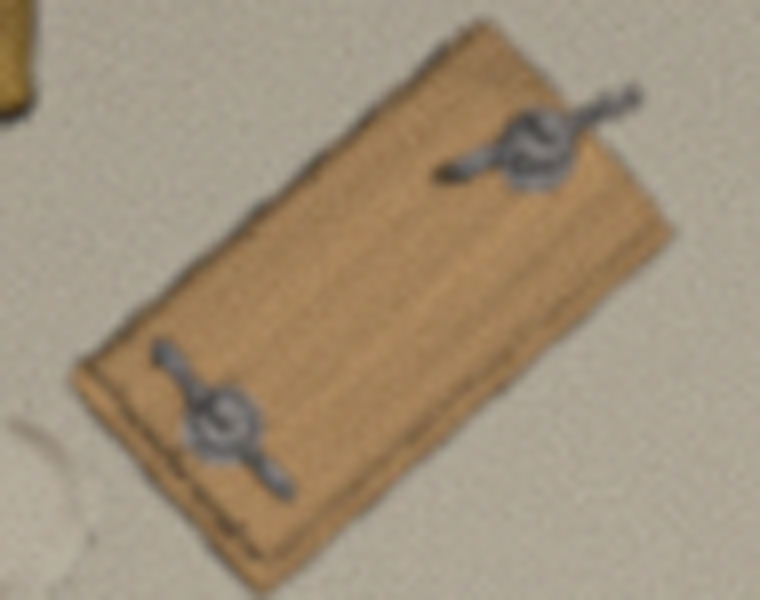

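View pics/c2.png

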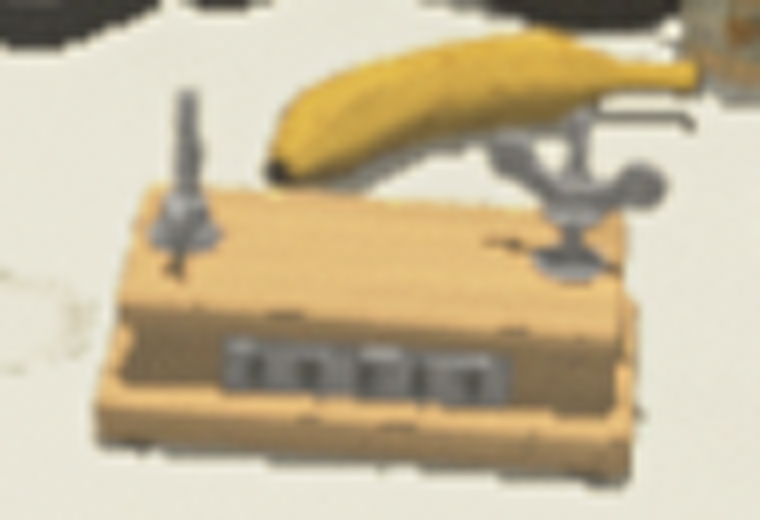

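The loose nut is the far one, with its rod at about (618,-102). Its wing tops are at 104 mm, so mid-height is about 95 mm (about 18 mm up, about 8 rad to go), and the wings lie at about 113° and -67°. The tight nut's tops are at 86 mm, which fits 77 + 9. I'll shut the fingers and move to the robot side of the loose nut, squaring the tool to the world axes.

{"op": "jog_arm", "data": {
  "commands": [-0.589, -0.451, 0, 0, 0, -17, 255, -0.589, -0.451, 0, 0, 0, -17, 255, -0.589, -0.451, 0, 0, 0, -17, 255, -0.589, -0.451, 0, 0, 0, -17, 255, -0.589, -0.451, 0, 0, 0, -17, 255, -0.589, -0.451, 0, 0, 0, -17, 255, -0.589, -0.451, 0, 0, 0, -17, 255, -0.589, -0.451, 0, 0, 0, -17, 255, -0.589, -0.451, 0, 0, 0, -17, 255, -0.589, -0.451, 0, 0, 0, -17, 255, -0.589, -0.451, 0, 0, 0, -17, 255, -0.589, -0.451, 0, 0, 0, -17, 255, -0.589, -0.451, 0, 0, 0, -17, 255, -0.589, -0.451, 0, 0, 0, -17, 255, -0.589, -0.451, 0, 0, 0, -17, 255, -0.589, -0.451, 0, 0, 0, -17, 255, -0.589, -0.451, 0, 0, 0, -17, 255, -0.589, -0.451, 0, 0, 0, -17, 255, -0.589, -0.451, 0, 0, 0, -17, 255, -0.589, -0.451, 0, 0, 0, -17, 255],
  "newtons": 20
}}

```text
clock: 1.87
ee_pos: [585.1, -103.0, 192.1]
orientation: [180.0, -0.1, 179.9]
ft_force: [-0.3, 0.1, -0.3]
opening: 0.002
```

```bash
python3 - <<'E'
from h import *
np.set_printoptions(precision=1,suppress=True)
c=cap('scene'); W=cloud(c)
m=(abs(W[...,0]-585)<60)&(abs(W[...,1]+103)<60)&(W[...,2]>180)&(W[...,2]<300)
P=W[m]; print(ctrl.read_state()['ee_pos'])
for a in range(180,300,8):
    Q=P[(P[:,2]>=a)&(P[:,2]<a+8)]
    if len(Q): print(a,len(Q),Q.min(0),Q.max(0))
v,u=np.where(m); print(u.min(),u.max(),v.min(),v.max())
img=c['pixels'][130:265,250:370,::-1]; cv2.imwrite('pics/c3.png',cv2.resize(img,None,fx=4.4,fy=4.4,interpolation=cv2.INTER_CUBIC))
E
```

```text
[ 584.7 -101.7  192.7]
228 14 [ 572.7 -109.5  229.6] [589.5 -96.9 235.9]
236 33 [ 570.8 -117.1  236.5] [590.6 -87.3 244. ]
244 35 [ 571.8 -117.5  244.3] [591.3 -89.3 251.6]
252 38 [ 569.9 -119.5  252. ] [588.2 -86.6 259.7]
260 37 [ 570.1 -117.   260.1] [590.9 -87.2 267.8]
268 30 [ 569.6 -120.2  268.4] [580.2 -78.  275.5]
276 80 [ 569.4 -135.2  276.1] [599.  -69.1 284. ]
284 87 [ 569.5 -143.7  284.1] [596.9 -57.3 291.9]
292 96 [ 564.7 -151.2  292.1] [598.2 -58.8 300. ]
316 350 142 173
```

View pics/c3.png

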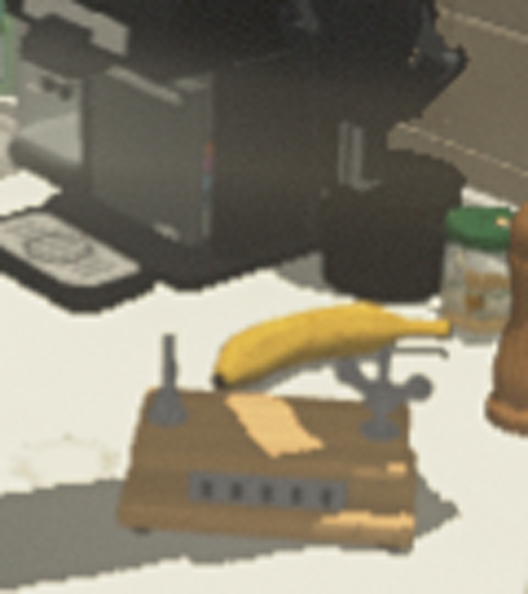

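```bash
python3 - <<'E'
from h import *
np.set_printoptions(precision=1,suppress=True)
c=cap('scene'); R=Rcam(c);t=np.array(c['origin'])
P=np.array([[585,-103,z] for z in (192,230,265)],float)
uv=cv2.projectPoints((P-t)@R,np.zeros(3),np.zeros(3),np.array(c['intrinsics']),np.array(c['dist'],float))[0]; print(uv.reshape(-1,2))
W=cloud(c); u0=int(uv[0,0,0])
for v in range(140,210,3): print(v,W[v,u0], W[v,u0+8])
img=c['pixels'][90:210,270:390,::-1].astype(float)*2.2; cv2.imwrite('pics/c4.png',cv2.resize(np.clip(img,0,255).astype(np.uint8),None,fx=5,fy=5,interpolation=cv2.INTER_CUBIC))
E
```

```text
[[331.  185.7]
 [331.8 171.7]
 [332.5 158.5]]
140 [ 568.6 -106.7  317.2] [ 572.7 -128.4  322.2]
143 [ 567.4 -108.3  310.4] [ 574.  -127.8  314.3]
146 [ 567.7 -108.5  302.8] [ 586.9 -116.8  300.8]
149 [ 568.  -108.8  295.2] [ 591.1 -113.6  291.3]
152 [ 572.5 -105.1  285.5] [ 571.7 -131.6  293.4]
155 [ 572.  -106.   278.2] [ 571.8 -132.1  286. ]
158 [ 571.  -107.5  271.1] [ 572.9 -131.7  278. ]
161 [ 571.9 -107.2  263. ] [952.6 208.1  71.1]
164 [ 572.3 -107.4  255.2] [910.2 169.2  82.7]
167 [ 575.5 -105.   245.7] [903.1 162.   75.9]
170 [ 575.7 -105.3  237.8] [908.3 165.8  62.3]
173 [880.4 176.2  55.3] [904.7 161.7  53.6]
176 [820.2 119.8  79.6] [825.6  90.3  88. ]
179 [824.2 122.7  67. ] [829.2  92.7  75.8]
182 [826.2 123.8  55.5] [834.   96.1  62.8]
185 [819.9 117.2  48.9] [832.4  93.9  53.5]
188 [820.8 117.3  37.9] [835.5  95.8  41.3]
191 [824.5 120.   25.1] [832.8  92.5  32.5]
194 [822.2 117.1  16. ] [833.1  92.   21.9]
197 [824.3 118.3   4. ] [830.8  89.1  12.9]
200 [760.   58.3  36. ] [837.1  93.7  -1.7]
203 [752.4  50.6  31. ] [777.3  39.9  27.1]
206 [750.   47.7  22.6] [773.1  35.4  19.8]
209 [752.5  49.2  10.7] [789.5  49.   -1.4]
```

View pics/c4.png

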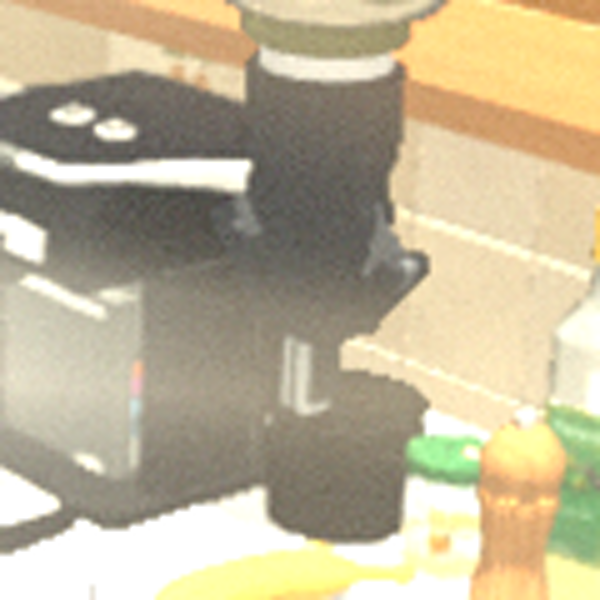

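```bash
python3 - <<'E'
from h import *
np.set_printoptions(precision=1,suppress=True)
c=cap('scene'); R=Rcam(c);t=np.array(c['origin'])
P=np.array([[153.4,501.8,z] for z in (193,206,230,265)],float)
uv=cv2.projectPoints((P-t)@R,np.zeros(3),np.zeros(3),np.array(c['intrinsics']),np.array(c['dist'],float))[0]; print(uv.reshape(-1,2))
I=cv2.imread('pics/scene0.png')[85:165,35:115]; cv2.imwrite('pics/c5.png',cv2.resize(I,None,fx=6,fy=6,interpolation=cv2.INTER_CUBIC))
E
```

```text
[[ 76.1 159.7]
 [ 75.4 155.5]
 [ 74.  147.7]
 [ 72.  136.2]]
```

View pics/c5.png

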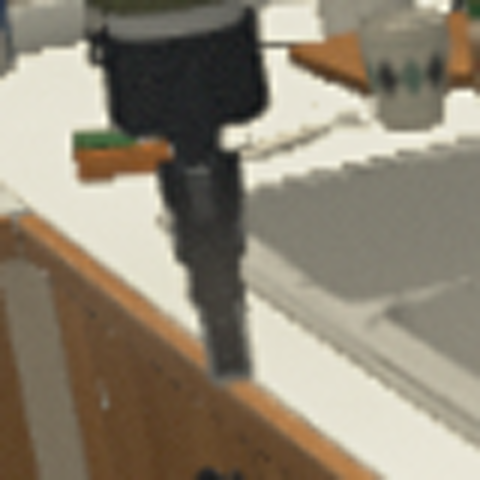

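{"op": "jog_arm", "data": {
  "commands": [-0.003, 0.001, 0.03, 0, 0, 0, 255, -0.003, 0.001, 0.06, 0, 0, 0, 255, -0.003, 0.001, 0.07, 0, 0, 0, 255, -0.003, 0.001, 0.07, 0, 0, 0, 255]
}}

```text
clock: 2.35
ee_pos: [586.5, -99.2, 121.6]
orientation: [179.9, -0.2, -179.9]
ft_force: [0.1, -0.3, -0.4]
opening: -0.004
```

```bash
cat > tip.py <<'E'
from h import *
import sys
np.set_printoptions(precision=1,suppress=True)
c=cap('scene'); W=cloud(c); s=ctrl.read_state(); e=s['ee_pos']; print(e,s['ft_force'],s['clock'])
m=(abs(W[...,0]-e[0])<22)&(abs(W[...,1]-e[1])<22)&(W[...,2]>e[2]-15)&(W[...,2]<e[2]+70)
P=W[m]
for a in range(int(e[2])-15,int(e[2])+70,6):
    Q=P[(P[:,2]>=a)&(P[:,2]<a+6)]
    if len(Q): print(a,len(Q),Q.min(0),Q.max(0))
img=c['pixels'][150:260,270:380,::-1]; cv2.imwrite(f'pics/{sys.argv[1]}.png',cv2.resize(img,None,fx=5,fy=5,interpolation=cv2.INTER_CUBIC))
E
python3 tip.py t1
```

```text
[587.6 -99.7 123.7] [-0.2 -1.2  0.8] 2.4
156 5 [ 577.9 -105.3  159.8] [ 594.6 -103.3  161.2]
162 17 [ 570.  -111.1  162.3] [591.6 -93.  167.9]
168 22 [ 571.3 -113.9  168.5] [589.3 -85.  173.9]
174 26 [ 572.7 -113.7  174.1] [594.7 -85.4 179.7]
180 27 [ 571.6 -113.7  180.1] [589.8 -87.5 186. ]
186 26 [ 572.9 -112.2  186.1] [590.8 -86.7 191.4]
192 7 [ 573.9 -111.7  192.1] [591.1 -84.7 193.4]
```

View pics/t1.png

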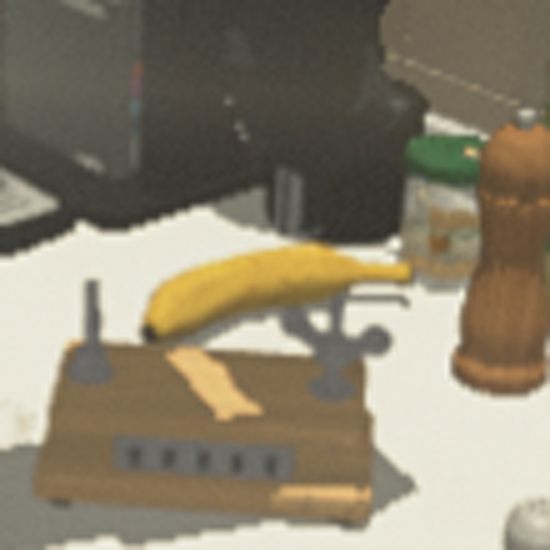

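{"op": "jog_arm", "data": {
  "commands": [-0.002, -0.0015, 0.015, 0, 0, 0, 255, -0.002, -0.0015, 0.03, 0, 0, 0, 255, -0.002, -0.0015, 0.045, 0, 0, 0, 255, -0.002, -0.0015, 0.055, 0, 0, 0, 255, -0.002, -0.0015, 0.0594, 0, 0, 0, 255, -0.0037, 0.008, 0.0594, 0, 0, 0, 255, -0.0058, 0.0125, 0.0594, 0, 0, 0, 255, -0.0086, 0.0165, 0.0594, 0, 0, 0, 255, -0.012, 0.02, 0.0594, 0, 0, 0, 255, -0.012, 0.02, 0.0594, 0, 0, 0, 255]
}}

```text
clock: 3.23
ee_pos: [600.9, -79.6, 64.7]
orientation: [-180.0, 0.1, -179.9]
ft_force: [1.4, 1.5, 2.3]
opening: 0.001
```

```bash
python3 tip.py t2
```

```text
[600.7 -79.9  64.7] [-0.   3.3  2.8] 3.2833
49 4 [598.8 -92.8  54.6] [610.3 -81.5  55. ]
55 122 [ 578.7 -101.6   55. ] [622.5 -58.1  60.8]
61 5 [ 585.3 -101.9   61.1] [616.5 -68.   66.1]
67 4 [ 613.3 -101.2   67.3] [619.9 -99.7  70.6]
73 1 [608.2 -93.   78.7] [608.2 -93.   78.7]
79 8 [ 603.5 -101.6   79.8] [610.8 -84.7  84.7]
85 23 [ 602.9 -101.5   85.3] [622.6 -76.2  91. ]
91 19 [ 598.5 -100.5   91. ] [614.3 -70.6  96.9]
97 10 [ 603.3 -101.4   98.1] [621.2 -84.9 102.8]
103 14 [ 588.2 -100.8  103.1] [616.  -71.  108.8]
109 20 [ 586.  -100.5  109.2] [616.9 -64.1 114.5]
115 26 [ 586.2 -100.9  115.2] [616.  -65.5 120.8]
121 23 [587.1 -94.  121.2] [606.1 -69.7 126.7]
127 23 [585.8 -92.7 127.1] [607.5 -68.7 132.6]
133 7 [588.5 -93.2 133.1] [600.5 -73.  134.6]
```

View pics/t2.png

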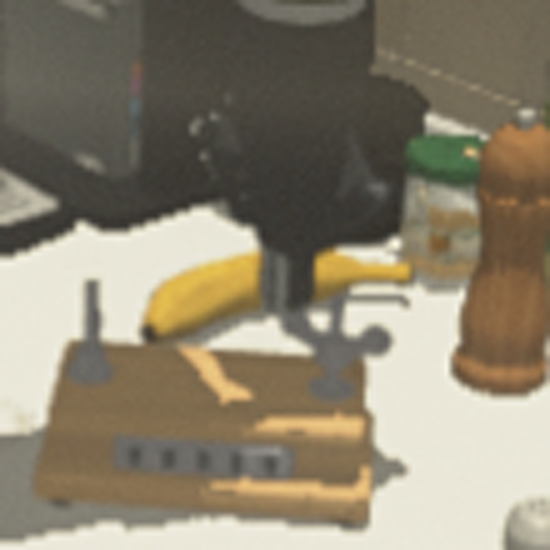

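The picture shows the fingertips, at crop (290,310), resting on the wing's top edge at z about 103 while the TCP reads 64.7. So the real tips sit about 38 mm above the reported TCP, which matches the point clouds. I'll plan the orbit with that offset.

```bash
cat > arc.py <<'E'
import numpy as np,sys
# args: commanded X Y Z ; r ; a0 a1 n ; z0 z1
X,Y,Z,r,a0,a1,n,z0,z1=map(float,sys.argv[1:])
out=[]
for a,z in zip(np.linspace(a0,a1,int(n)),np.linspace(z0,z1,int(n))):
    x=618.5+r*np.cos(np.radians(a)); y=-102+r*np.sin(np.radians(a))
    out.append([round(-(x-X)/1000,4),round((y-Y)/1000,4),round((Z-z)/1000,4),0,0,0,255])
print(', '.join(str(v) for q in out for v in q)); print(x,y,z)
E
python3 arc.py 600 -80.5 64 30 160 170 2 64 64; python3 arc.py 600 -80.5 64 28 170 170 2 61 59.5;python3 arc.py 600 -80.5 64 28 160 10 16 59.5 54
```

```text
0.0097, -0.0112, 0.0, 0, 0, 0, 255, 0.011, -0.0163, 0.0, 0, 0, 0, 255
588.9557674096337 -96.79055466999209 64.0
0.0091, -0.0166, 0.003, 0, 0, 0, 255, 0.0091, -0.0166, 0.0045, 0, 0, 0, 255
590.9253829156581 -97.13785102532596 59.5
0.0078, -0.0119, 0.0045, 0, 0, 0, 255, 0.0057, -0.0075, 0.0049, 0, 0, 0, 255, 0.0029, -0.0035, 0.0052, 0, 0, 0, 255, -0.0005, -0.0001, 0.0056, 0, 0, 0, 255, -0.0045, 0.0027, 0.006, 0, 0, 0, 255, -0.0089, 0.0048, 0.0063, 0, 0, 0, 255, -0.0136, 0.0061, 0.0067, 0, 0, 0, 255, -0.0185, 0.0065, 0.0071, 0, 0, 0, 255, -0.0234, 0.0061, 0.0074, 0, 0, 0, 255, -0.0281, 0.0048, 0.0078, 0, 0, 0, 255, -0.0325, 0.0027, 0.0082, 0, 0, 0, 255, -0.0365, -0.0001, 0.0085, 0, 0, 0, 255, -0.0399, -0.0035, 0.0089, 0, 0, 0, 255, -0.0427, -0.0075, 0.0093, 0, 0, 0, 255, -0.0448, -0.0119, 0.0096, 0, 0, 0, 255, -0.0461, -0.0166, 0.01, 0, 0, 0, 255
646.0746170843419 -97.13785102532594 54.0
```

{"op": "jog_arm", "data": {
  "commands": [0.0095, -0.011, 0, 0, 0, 0, 255, 0.011, -0.0165, 0, 0, 0, 0, 255, 0.011, -0.0165, 0.003, 0, 0, 0, 255, 0.009, -0.0165, 0.0045, 0, 0, 0, 255, 0.008, -0.012, 0.0045, 0, 0, 0, 255, 0.0055, -0.0075, 0.005, 0, 0, 0, 255, 0.003, -0.0035, 0.005, 0, 0, 0, 255, -0.0005, 0, 0.0055, 0, 0, 0, 255, -0.0045, 0.0025, 0.006, 0, 0, 0, 255, -0.009, 0.005, 0.0065, 0, 0, 0, 255, -0.0135, 0.006, 0.0065, 0, 0, 0, 255, -0.0185, 0.0065, 0.007, 0, 0, 0, 255]
}}

```text
clock: 4.28
ee_pos: [618.8, -73.6, 56.9]
orientation: [180.0, -0.0, -180.0]
ft_force: [-1.4, -0.3, 0.2]
opening: -0.001
```

```bash
cat > nut.py <<'E'
from h import *
np.set_printoptions(precision=1,suppress=True)
s=ctrl.read_state(); print(s['clock'],s['ee_pos'],s['ft_force'])
for n in ('top','scene'):
    W=cloud(cap(n)); d=W[...,:2]-np.array([618.5,-102]) if n=='top' else W[...,:2]-np.array([615,-102]); r=np.hypot(d[...,0],d[...,1])
    zt=[]
    m=(r>13)&(r<35)&(W[...,2]>70)&(W[...,2]<108)
    a=np.degrees(np.arctan2(d[...,1],d[...,0]))[m]; z=W[...,2][m]
    for lo in range(-180,180,20):
        q=(a>=lo)&(a<lo+20)
        if q.sum()>1: print(n,lo,q.sum(),'zmax %.1f'%z[q].max())
    if n=='top':
        b=(np.hypot(W[...,0]-576,W[...,1]+54)<125)&(W[...,2]>52)&(W[...,2]<65); print(cv2.minAreaRect(W[b][:,:2].astype(np.float32)))
E
python3 nut.py; python3 tip.py t3
```

```text
4.2833 [618.8 -73.6  56.9] [-1.4 -0.3  0.2]
top -140 8 zmax 103.3
top -120 5 zmax 101.7
((582.5275268554688, -49.05463409423828), (24.486177444458008, 176.11363220214844), 24.838319778442383)
scene -160 2 zmax 89.2
scene -140 19 zmax 100.9
scene 40 6 zmax 107.7
scene 60 10 zmax 105.8
scene 80 7 zmax 107.6
scene 100 15 zmax 107.5
[618.9 -73.9  56.9] [0.1 0.  0.1] 4.4333
53 77 [596.9 -95.3  54.6] [639.6 -52.1  59. ]
59 17 [598.4 -95.5  59. ] [638.5 -58.4  60.6]
77 3 [606.5 -94.7  77.1] [611.1 -93.7  81.1]
83 4 [612.1 -95.9  84.9] [624.1 -84.6  88.5]
89 3 [621.7 -89.9  90.5] [626.5 -81.8  93.9]
95 19 [606.4 -94.3  95.3] [628.1 -67.1 100.9]
101 16 [603.2 -87.7 101.3] [628.2 -66.1 105.8]
107 27 [605.5 -89.9 107. ] [624.8 -60.9 112.8]
113 19 [605.6 -88.2 113.7] [625.  -59.7 118.9]
119 24 [603.4 -88.6 119.2] [623.  -60.8 124.9]
125 8 [605.  -86.6 125.7] [618.6 -59.3 126.9]
```

View pics/t3.png

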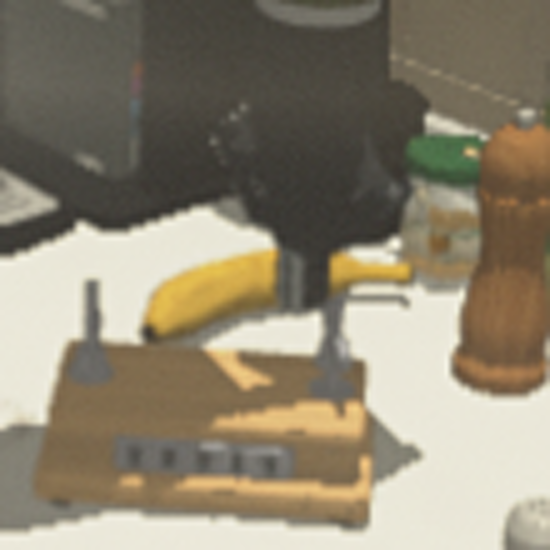

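The wings turned from 113°/-67° to about 48°/-132°, and the force stayed near zero. I'll continue the helical orbit.

```bash
python3 arc.py 618.5 -74 57 28 82 -70 20 56.7 50.8; python3 arc.py 628 -128.5 51 28 -78 -230 20 50.5 44.6
```

```text
-0.0039, -0.0003, 0.0003, 0, 0, 0, 255, -0.0077, -0.0011, 0.0006, 0, 0, 0, 255, -0.0114, -0.0024, 0.0009, 0, 0, 0, 255, -0.0148, -0.0043, 0.0012, 0, 0, 0, 255, -0.018, -0.0066, 0.0015, 0, 0, 0, 255, -0.0208, -0.0093, 0.0019, 0, 0, 0, 255, -0.0232, -0.0123, 0.0022, 0, 0, 0, 255, -0.0252, -0.0157, 0.0025, 0, 0, 0, 255, -0.0266, -0.0193, 0.0028, 0, 0, 0, 255, -0.0276, -0.0231, 0.0031, 0, 0, 0, 255, -0.028, -0.027, 0.0034, 0, 0, 0, 255, -0.0278, -0.0309, 0.0037, 0, 0, 0, 255, -0.0272, -0.0348, 0.004, 0, 0, 0, 255, -0.026, -0.0385, 0.0043, 0, 0, 0, 255, -0.0242, -0.042, 0.0046, 0, 0, 0, 255, -0.0221, -0.0452, 0.005, 0, 0, 0, 255, -0.0195, -0.0481, 0.0053, 0, 0, 0, 255, -0.0165, -0.0507, 0.0056, 0, 0, 0, 255, -0.0131, -0.0527, 0.0059, 0, 0, 0, 255, -0.0096, -0.0543, 0.0062, 0, 0, 0, 255
628.0765640131187 -128.31139338200543 50.8
0.0037, -0.0009, 0.0005, 0, 0, 0, 255, 0.0075, -0.0014, 0.0008, 0, 0, 0, 255, 0.0115, -0.0014, 0.0011, 0, 0, 0, 255, 0.0153, -0.0009, 0.0014, 0, 0, 0, 255, 0.0191, 0.0002, 0.0017, 0, 0, 0, 255, 0.0226, 0.0018, 0.0021, 0, 0, 0, 255, 0.026, 0.0038, 0.0024, 0, 0, 0, 255, 0.029, 0.0064, 0.0027, 0, 0, 0, 255, 0.0316, 0.0093, 0.003, 0, 0, 0, 255, 0.0337, 0.0125, 0.0033, 0, 0, 0, 255, 0.0355, 0.016, 0.0036, 0, 0, 0, 255, 0.0367, 0.0197, 0.0039, 0, 0, 0, 255, 0.0373, 0.0236, 0.0042, 0, 0, 0, 255, 0.0375, 0.0275, 0.0045, 0, 0, 0, 255, 0.0371, 0.0314, 0.0048, 0, 0, 0, 255, 0.0361, 0.0352, 0.0052, 0, 0, 0, 255, 0.0347, 0.0388, 0.0055, 0, 0, 0, 255, 0.0327, 0.0422, 0.0058, 0, 0, 0, 255, 0.0303, 0.0452, 0.0061, 0, 0, 0, 255, 0.0275, 0.0479, 0.0064, 0, 0, 0, 255
600.5019469287769 -80.55075559266862 44.6
```

{"op": "jog_arm", "data": {
  "commands": [-0.004, -0.0005, 0.0005, 0, 0, 0, 255, -0.0075, -0.001, 0.0005, 0, 0, 0, 255, -0.0115, -0.0025, 0.001, 0, 0, 0, 255, -0.015, -0.0045, 0.001, 0, 0, 0, 255, -0.018, -0.0065, 0.0015, 0, 0, 0, 255, -0.021, -0.0095, 0.002, 0, 0, 0, 255, -0.023, -0.0125, 0.002, 0, 0, 0, 255, -0.025, -0.0155, 0.0025, 0, 0, 0, 255, -0.0265, -0.0195, 0.003, 0, 0, 0, 255, -0.0275, -0.023, 0.003, 0, 0, 0, 255, -0.028, -0.027, 0.0035, 0, 0, 0, 255, -0.028, -0.031, 0.0035, 0, 0, 0, 255, -0.027, -0.035, 0.004, 0, 0, 0, 255, -0.026, -0.0385, 0.0045, 0, 0, 0, 255, -0.024, -0.042, 0.0045, 0, 0, 0, 255, -0.022, -0.045, 0.005, 0, 0, 0, 255, -0.0195, -0.048, 0.0055, 0, 0, 0, 255, -0.0165, -0.0505, 0.0055, 0, 0, 0, 255, -0.013, -0.0525, 0.006, 0, 0, 0, 255, -0.0095, -0.0545, 0.006, 0, 0, 0, 255]
}}

```text
clock: 6.1
ee_pos: [627.6, -128.7, 51.0]
orientation: [-180.0, 0.0, 180.0]
ft_force: [2.9, 1.1, -0.0]
opening: 0.004
```

```bash
python3 nut.py
```

```text
6.1 [ 627.6 -128.7   51. ] [ 2.9  1.1 -0. ]
((569.0714111328125, -38.957061767578125), (75.91940307617188, 136.71389770507812), 42.08549499511719)
scene -120 25 zmax 95.0
scene -100 33 zmax 107.5
scene -80 10 zmax 107.3
scene 60 8 zmax 94.4
scene 80 24 zmax 93.1
```

{"op": "jog_arm", "data": {
  "commands": [0.0035, -0.001, 0.0005, 0, 0, 0, 255, 0.0075, -0.0015, 0.001, 0, 0, 0, 255, 0.0115, -0.0015, 0.001, 0, 0, 0, 255, 0.0155, -0.001, 0.0015, 0, 0, 0, 255, 0.019, 0, 0.0015, 0, 0, 0, 255, 0.0225, 0.002, 0.002, 0, 0, 0, 255, 0.026, 0.004, 0.0025, 0, 0, 0, 255, 0.029, 0.0065, 0.0025, 0, 0, 0, 255, 0.0315, 0.0095, 0.003, 0, 0, 0, 255, 0.0335, 0.0125, 0.0035, 0, 0, 0, 255, 0.0355, 0.016, 0.0035, 0, 0, 0, 255, 0.0365, 0.0195, 0.004, 0, 0, 0, 255, 0.0375, 0.0235, 0.004, 0, 0, 0, 255, 0.0375, 0.0275, 0.0045, 0, 0, 0, 255, 0.037, 0.0315, 0.005, 0, 0, 0, 255, 0.036, 0.035, 0.005, 0, 0, 0, 255, 0.0345, 0.039, 0.0055, 0, 0, 0, 255, 0.0325, 0.042, 0.006, 0, 0, 0, 255, 0.0305, 0.045, 0.006, 0, 0, 0, 255, 0.0275, 0.048, 0.0065, 0, 0, 0, 255]
}}

```text
clock: 7.87
ee_pos: [600.5, -80.0, 44.4]
orientation: [180.0, -0.0, 180.0]
ft_force: [-0.7, -1.2, -0.1]
opening: 0.004
```

```bash
python3 nut.py;  python3 arc.py 600.5 -80.5 44.5 28 126 90 10 44.3 43
```

```text
7.8667 [600.5 -80.   44.4] [-0.7 -1.2 -0.1]
((576.9750366210938, -45.854698181152344), (48.401588439941406, 166.76004028320312), 25.708751678466797)
scene -100 26 zmax 88.1
scene -80 5 zmax 86.9
scene 80 8 zmax 82.7
scene 100 9 zmax 85.5
scene 120 14 zmax 106.9
scene 140 42 zmax 107.2
-0.0015, 0.0012, 0.0002, 0, 0, 0, 255, -0.0032, 0.0022, 0.0003, 0, 0, 0, 255, -0.0049, 0.0032, 0.0005, 0, 0, 0, 255, -0.0066, 0.0041, 0.0006, 0, 0, 0, 255, -0.0084, 0.0048, 0.0008, 0, 0, 0, 255, -0.0103, 0.0054, 0.0009, 0, 0, 0, 255, -0.0122, 0.0059, 0.0011, 0, 0, 0, 255, -0.0141, 0.0062, 0.0012, 0, 0, 0, 255, -0.016, 0.0064, 0.0014, 0, 0, 0, 255, -0.018, 0.0065, 0.0015, 0, 0, 0, 255
618.5 -74.0 43.0
```

{"op": "jog_arm", "data": {
  "commands": [-0.0015, 0.001, 0, 0, 0, 0, 255, -0.003, 0.002, 0.0005, 0, 0, 0, 255, -0.005, 0.003, 0.0005, 0, 0, 0, 255, -0.0065, 0.004, 0.0005, 0, 0, 0, 255, -0.0085, 0.005, 0.001, 0, 0, 0, 255, -0.0105, 0.0055, 0.001, 0, 0, 0, 255, -0.0105, 0.0055, 0.001, 0, 0, 0, 255]
}}

```text
clock: 8.55
ee_pos: [611.2, -74.8, 43.4]
orientation: [180.0, 0.0, 180.0]
ft_force: [-0.3, -0.1, -0.9]
opening: 0.003
```

```bash
python3 nut.py
```

```text
8.55 [611.2 -74.8  43.4] [-0.3 -0.1 -0.9]
((581.257080078125, -49.31342315673828), (33.34110641479492, 177.24107360839844), 24.259355545043945)
scene -140 2 zmax 73.6
scene -120 23 zmax 87.4
scene 60 21 zmax 95.7
scene 80 8 zmax 107.5
scene 100 26 zmax 106.6
scene 120 31 zmax 106.1
```

{"op": "jog_arm", "data": {
  "commands": [-0.001, 0.0005, 0, 0, 0, 0, 255, -0.002, 0.0005, 0, 0, 0, 0, 255, -0.003, 0.0005, 0, 0, 0, 0, 255, -0.004, 0.001, 0.0005, 0, 0, 0, 255, -0.005, 0.001, 0.0005, 0, 0, 0, 255]
}}

```text
clock: 9.07
ee_pos: [616.0, -73.9, 43.0]
orientation: [180.0, 0.0, 180.0]
ft_force: [-1.9, 0.4, 0.3]
opening: -0.0
```

{"op": "jog_arm", "data": {
  "commands": [-0.001, 0, 0, 0, 0, 0, 255, -0.002, 0, 0, 0, 0, 0, 255, -0.003, 0, 0, 0, 0, 0, 255, -0.004, 0, 0, 0, 0, 0, 255, -0.005, 0, 0, 0, 0, 0, 255]
}}

```text
clock: 9.48
ee_pos: [621.0, -74.0, 43.0]
orientation: [180.0, -0.0, 180.0]
ft_force: [-1.5, -0.2, -0.5]
opening: 0.0
```

```bash
python3 nut.py
```

```text
9.4833 [621. -74.  43.] [-1.5 -0.2 -0.5]
((584.9696044921875, -46.77284240722656), (24.8597469329834, 175.3017120361328), 26.66884994506836)
scene -140 19 zmax 86.1
scene 40 8 zmax 103.0
scene 60 11 zmax 107.7
scene 80 32 zmax 107.1
scene 100 24 zmax 108.0
```

{"op": "jog_arm", "data": {
  "commands": [-0.001, 0, 0, 0, 0, 0, 255, -0.002, -0.0005, 0, 0, 0, 0, 255, -0.003, -0.0005, 0, 0, 0, 0, 255, -0.004, -0.0005, 0, 0, 0, 0, 255]
}}

```text
clock: 9.92
ee_pos: [625.0, -74.5, 43.0]
orientation: [-180.0, 0.0, 180.0]
ft_force: [-1.8, -0.6, 0.5]
opening: 0.0
```

{"op": "jog_arm", "data": {
  "commands": [-0.001, -0.0005, 0, 0, 0, 0, 255, -0.002, -0.0005, 0, 0, 0, 0, 255, -0.003, -0.001, 0, 0, 0, 0, 255]
}}

```text
clock: 10.17
ee_pos: [627.0, -75.0, 42.7]
orientation: [179.9, -0.2, -180.0]
ft_force: [-7.9, 2.4, 1.8]
opening: 0.001
```

The force rose to 8 N, so this is probably the stop. I'll back off and check the nut's height before deciding.

{"op": "jog_arm", "data": {
  "commands": [0.006, 0.003, 0, 0, 0, 0, 255, 0.012, 0.008, 0, 0, 0, 0, 255, 0.012, 0.008, -0.04, 0, 0, 0, 255, 0.012, 0.008, -0.08, 0, 0, 0, 255, 0.05, 0.04, -0.1, 0, 0, 0, 255, 0.1, 0.08, -0.1, 0, 0, 0, 255, 0.15, 0.12, -0.1, 0, 0, 0, 255, 0.2, 0.15, -0.1, 0, 0, 0, 255, 0.2, 0.15, -0.1, 0, 0, 0, 255, 0.2, 0.15, -0.1, 0, 0, 0, 255]
}}

```text
clock: 11.0
ee_pos: [425.0, 76.2, 143.1]
orientation: [180.0, 0.1, -180.0]
ft_force: [0.5, -0.2, 0.6]
opening: -0.003
```

```bash
cat > fin.py <<'E'
from h import *
import sys
np.set_printoptions(precision=1,suppress=True)
s=ctrl.read_state(); print(s['clock'],s['ee_pos'],s['ft_force'])
for n in ('top','scene'):
    c=cap(n); W=cloud(c); b=(np.hypot(W[...,0]-576,W[...,1]+54)<125)
    q=b&(W[...,2]>50)&(W[...,2]<66); print(n,cv2.minAreaRect(W[q][:,:2].astype(np.float32)),np.median(W[...,2][q]))
    for nm,ax in (('loose',(618.5,-102)),('tight',(532.5,-5.5))):
        d=W[...,:2]-np.array(ax)+(np.array([4,0]) if n=='scene' else 0); r=np.hypot(d[...,0],d[...,1])
        m=(r>15)&(r<36)&(W[...,2]>68)&(W[...,2]<110); z=np.sort(W[...,2][m]); dd=d[m]; 
        a=np.degrees(np.arctan2(dd[:,1],dd[:,0])); a2=np.degrees(np.angle(np.mean(np.exp(2j*np.radians(a)))))/2
        m2=m&(r>20)&(r<26); print(nm,len(z),'zmax5',z[-5:],'z20-26 p90 %.1f mean all %.1f'%(np.percentile(W[...,2][m2],90),z.mean()),'axis %.1f'%a2)
    if n=='scene':
        cv2.imwrite(f'pics/{sys.argv[1]}.png',cv2.resize(c['pixels'][195:260,265:360,::-1],None,fx=8,fy=8,interpolation=cv2.INTER_CUBIC))
E
python3 fin.py f1
```

```text
11.0 [425.   76.2 143.1] [ 0.5 -0.2  0.6]
top ((576.8355102539062, -53.906211853027344), (84.2859115600586, 169.01919555664062), 41.71108627319336) 58.93376644457544
loose 41 zmax5 [86.7 86.8 87.2 89.2 89.7] z20-26 p90 88.2 mean all 82.9 axis 41.2
tight 36 zmax5 [88.8 89.1 89.6 89.7 90.1] z20-26 p90 89.1 mean all 84.1 axis 42.1
scene ((571.1067504882812, -53.362266540527344), (90.18572235107422, 168.15383911132812), 40.694580078125) 57.47704770524979
loose 14 zmax5 [82.7 83.4 85.4 85.8 87.8] z20-26 p90 86.6 mean all 79.5 axis 39.9
tight 23 zmax5 [84.2 84.8 85.4 85.6 85.8] z20-26 p90 85.6 mean all 79.2 axis 38.8
```

View pics/f1.png

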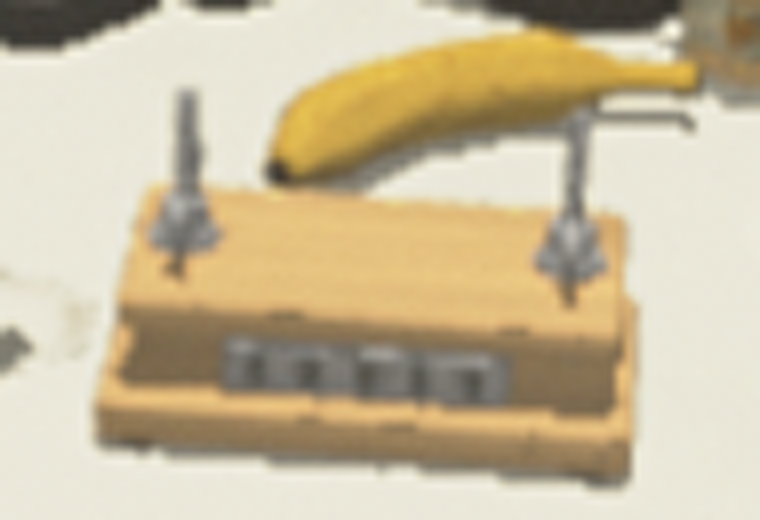

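The loose nut now looks just like the tight one: same height and seated on its washer, both with their wings at about 41°. The press hasn't moved and the arm is clear, so I'm handing in.

```bash
python3 -c "
from plant import ctrl
s=ctrl.read_state();print(s['clock'],s['ft_force']);print(ctrl.sign_off())"
```

```text
11.1 [ 0.17894097 -0.3784825  -0.12804773]
the job is handed in; nothing more can be done
None
```

The raised wing nut is fully down on the press. I turned it clockwise about 435°, pushing with the shut fingertips in a downward spiral around the rod. I stopped when the push force jumped from about 2 N to about 8 N at the hard stop, then backed off. I handed in at 11.1 s.

**Last checks, from both cameras:**
- **Nut height:** in the top camera the loose nut's wing tops read about 88 mm and the tight nut's about 89 mm. The scene camera gave 86.6 and 85.6 mm. Both pairs agree within noise.
- **Wing direction:** both nuts' wings lie at about 41°, across the press.
- **Tight nut:** it looks unchanged.
- **Press:** its position in the top camera matches the start to within about 0.3 mm.
- **Arm:** it ended clear of everything, with only sensor noise on the wrist force.
- **Bystanders:** I did not measure the cup, tin or shaker afterwards. The arm only passed them about 190 mm up and worked well away from them.

**What disagreed:**
- **Fingertip height:** the real fingertips sat about 38 mm above the reported tool point. I confirmed this when they touched the top of a wing with about 3 N, and corrected for it.
- **Scene camera:** its x readings were about 4 mm lower than the top camera's.
- **Pictures:** I viewed 11, one over the budget.

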